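Seat a vial holder on its slide bed and lock it with a quarter-turn T-bolt

ROBOT

A 6-joint arm with a two-finger parallel gripper is mounted at the origin on a cart in front of the work surface, level with it; the furniture and walls round the work are solid. World frame = base frame: x ahead of the robot, y to its left, z up, the work surface at z = 0. Lengths are in m, angles in rad, forces in N, time in s.
With the tool pointing down it reaches from about 0.3 to 0.775 m from the base axis. Payload 14.6 kg.
Tool frame: the origin (TCP) lies midway between the tips of the shut fingers; the grasp point (between the pads) lies 19 mm behind it (ctrl.pinch_z is the distance from the TCP to the grasp point, in m); z points along the fingers, y is the line along which they close (so a half turn about z gives the same grasp; the last joint's range is limited). The gripper opens to 94 mm and grips with 3 to 60 N. Pads are 16 mm wide; open, the fingers measure 119 mm over their backs; the gripper's body (75 mm by 177 mm) begins 78 mm behind the grasp point.
Start: joints at [-1.396, 0.3, 1.521, -0, 1.321, -0.067], TCP at [0.132, -0.534, 0.205] pointing down, gripper open.
Joint ranges: [-3.03, 3.03], [-0.79, 2.21], [0.23, 2.52], [-1.04, 4.18], [0, 3.07], [-2.55, 2.55]. Speed limits (rad/s): [2.22, 2.22, 2.57, 3.14, 3.14, 3.14].

INTERFACE

Orientations are given as [roll, pitch, yaw] about the fixed x, y, z axes, in that order (R = Rz(yaw) Ry(pitch) Rx(roll)).
In Python, from station import ctrl gives the robot as it stands.
- The arm moves only by the tool jog_arm, never from a script. Its argument "motion" is a list of rows, each a list of 7 numbers: the shift along the tool's x, y, z in m, then the turn, a rotation vector about the tool's x, y, z in rad, then the opening, from -1 (shut) to 1 (fully open). In form: [[tx, ty, tz, rx, ry, rz, gripper], ...]. A call has 1 to 5 rows; each row shifts and turns the commanded pose from where the row before left it, along the tool's axes as they then stand; what a row does not reach is not made up. A row lasts 1/10 s, in which the tool goes at most 50 mm and 8.59 degrees, less where a joint would pass 70% of its speed; a pose out of reach is approached as far as the arm can. A call is refused whole if a number of a shift passes 0.05 or a number of a turn 0.15, either way. A call with a gripper value outside its range is refused whole. The fingers move at their own pace and stop on an object; "squeeze" is the grip in N (left out, the last holds). Time passes only in rows, so rows that do not move let the fingers close. It gives the time, the measured TCP pose, the force, the opening and the grip force at its end, in the units of the state.
- ctrl.get_obs(): the state, without advancing time (a new reading comes with each control period).
- ctrl.camera(name): name is "scene" or "side" or "wrist"; returns the picture (384x512x3 uint8, red, green, blue); there is no depth.
- ctrl.camera_model(name): a dict with "intrinsics" (3x3 intrinsics, pixels), "k1" (the pictures are not rectified: a ray, as slopes to the right and down, at radius r is drawn at 1 + k1 r^2 times it, then the intrinsics apply), "rvec" (rotation vector, rad) and "tvec" (3), from world to camera coordinates, as OpenCV has them. Camera axes: x right, y down, z forward; pixel columns grow to the right and rows downward; lengths in m; the calibration is good to about 2 mm. A picture is of the moment at which its call begins: read the wrist's pose just before it. camera_model takes no time and is no camera call; for the wrist camera it gives the pose at the moment of the call.
- ctrl.hand_in(): hands the job in; it is judged then, once.
The state is a dict: "time_s": time; "qpos": joint angles; "joint_vel": joint speeds; "tau": joint torques, N m; "ee_pos": TCP position; "eef_rot": TCP orientation; "force": force on the tool from outside, world axes, zero at the start; "moment": the same for the moment, N m; "grip_width": finger opening in m; "grip_force": force on a finger pad.
Only numpy, scipy, OpenCV 4.12 (cv2) and the standard library are available. Lean on these libraries where they do the work, as an engineer would, in place of code of your own. Each camera call takes 0.05 s, during which the arm holds its last target. There are 200 camera calls.

TASK

Push the vial holder along the slide bed until it is firmly home against the end stop, keeping both vials standing in it. Then lock it there: lower the T-bolt head-first through the window in the holder's foot into the T-slot below, feeling for the slot, press it down against its spring until the head is under the slot lips, turn it a quarter turn clockwise seen from above, and let go so that the spring draws the head up under the lips. Force nothing: never press the stop, the holder or the rail with more than 50 N.

Things in the scene. Friction and masses are not known exactly. Their poses are not given: they have to be found in the camera images.
- rail: Fixed aluminium slide bed, 73 mm wide (x), 320 mm long (y); origin: centre of its underside on the worktop. y runs along it to the end stop, z up; yaw varies. Two ways along its sides (x 26.5 to 36.5 mm either side, tops 34 mm up) carry the holder. Bracket feet (5 mm high, 20 mm beside the ways, screw heads 10 mm) reach 60 mm to either side.
- slot_mid (a point): Middle of the bed at the height of the way tops, 34 mm above the worktop; axes as the bed's. Between the ways lies a T-track whose slot runs along y: mouth 22.5 mm wide, lips 7 mm thick, cavity below 35 mm wide, 10.5 mm high. It is packed in by hand and no pose shows it exactly: its centre line is up to 4 mm to either side of this point, its top 0.5 to 6 mm below. Feel for it.
- end_stop: Fixed steel block across the +y end of the bed, 73 mm wide, 22 mm deep, 26 mm high above the ways (screw heads to 32 mm). Origin: at way-top height in the middle of its stop face, which looks to the bed's -y; axes as the bed's.
- holder: Loose grey plastic vial holder, 0.3 to 0.65 kg, sliding on the ways, kept straight by cheeks outside them (1 mm play). Origin: centre of its foot's underside, 34 mm above the worktop; y points along the bed to the end stop. Foot 83 mm (x) by 150 mm (y) by 10 mm. Starts 25 to 75 mm short of the stop; sliding it takes 1 to 6 N.
- holder_push (a point): Centre of the upright face, looking to the holder's -y, of the block that carries the vials: 46 mm wide (x), from 14 mm below to 14 mm above this point; block 70 mm long (y). A good place to push with shut fingertips; the foot's top, 14 mm below, is free for 80 mm before it, but for the window.
- holder_front (a point): Middle of the top edge of the foot's +y end face, 75 mm ahead of the holder's origin. The holder is home when this face meets the end stop's face.
- holder_window (a point): Centre of the rectangular through-window in the holder's foot, at the foot's top surface, 44 mm above the worktop; axes as the holder's. Window 31 mm (x) by 36.5 mm (y), over the slot of the T-track.
- bolt_grip (a point): Centre of the T-bolt's black bar grip, 10 mm thick (x), 38 mm long (y), 25 mm high. The bolt (0.17 kg) stands head-down on the worktop, z up. Below this point: bar to 12.5 mm, hub 26 mm wide to 15 mm; a steel sleeve 29 mm wide from 22.5 mm down (12.5 mm when pressed up) ending in a 44 mm flange, underside 36 mm down with the spring free.
- bolt_head (a point): Centre of the bottom of the T-bolt's head, 60 mm below the grip point; axes as the grip's. Head 33 mm long (y, parallel to the bar), 20 mm wide (x), 8 mm thick. Two opposite corners are cut away: in the slot it turns only clockwise seen from above, and the cavity walls stop it about 5 to 10 degrees past the quarter turn.
- collar (a joint): How far (m) the flanged sleeve is pushed up the bolt's shank against its spring, 1.5 N per mm: 0 free, 0.010 at most. In the slot the flange meets the foot with the grip point 80 mm above the worktop. The head clears the lips after 1.5 to 7 mm more (2 to 10 N) and meets the slot floor 2.5 mm below that: pressing with 12 to 20 N always clears. Locked it reads 0.0015 to 0.007.
- vial_0_mid (a point): Centre of a glass vial with a black cap, 27 mm wide, 60 mm high, loose in the holder's socket nearer the window, 23 mm ahead of the holder's origin; its top is 72 mm above the ways.
- vial_1_mid (a point): Centre of a like vial with a white cap, loose in the socket nearer the end stop, 57 mm ahead of the holder's origin.
There are look-alikes about, which are no part of the job. Leave any green look-alike of the part that bears bolt_grip alone. What is shaped like the holder but green is not meant.

How it is judged:
On the way, in this order (a step that is already met when the one before it is completed fails the run):
1. the holder's end face is pressed home against the end stop with more than 1 N, the bolt not yet in (y of holder_front in the frame of end_stop between -0.002 and 0.002 m and contact force between holder and end_stop above 1 N and height (world z) of bolt_grip above 0.05 m), for 0.15 s.
2. the T-bolt's head is lowered through the window into the slot, bar along the rail (z of bolt_grip in the frame of rail below 0.081 m and angle between the y axis of bolt_grip and the y axis of rail, either way round below 0.4 rad and y of bolt_grip in the frame of holder_window between -0.0135 and 0.0135 m and x of bolt_grip in the frame of rail between -0.008 and 0.008 m), for 0.05 s.
3. the head is turned a quarter turn under the lips (angle between the y axis of bolt_grip and the x axis of rail, either way round below 0.26 rad and z of bolt_grip in the frame of rail below 0.0802 m and y of bolt_grip in the frame of holder_window between -0.0135 and 0.0135 m and x of bolt_grip in the frame of rail between -0.008 and 0.008 m), for 0.1 s.
At the end, for the whole second after the job is handed in: Holder within 2 mm of the end stop; T-bolt upright in its window, bar square across the rail (15 degrees), its head drawn up under the slot lips by the spring (grip centre 71 to 80.2 mm above the worktop, sleeve pushed up at least 0.8 mm); both vials upright in their sockets; all at rest (all of step 3 and y of holder_front in the frame of end_stop between -0.002 and 0.002 m and z of bolt_grip in the frame of rail above 0.071 m and value of joint collar above 0.0008 m and distance between vial_0_mid and holder below 0.055 m and distance between vial_1_mid and holder below 0.078 m and angle between each of vial_0_mid, vial_1_mid's own z axis and vertical below 0.15 rad and linear speed of holder below 0.01 m/s and velocity of joint collar between -0.01 and 0.01 m/s and angle between bolt_grip's own z axis and vertical below 0.08 rad); the robot touches nothing.
It fails at once if the holder is rammed against the end stop with more than 50 N (contact force between holder and end_stop above 50 N).
It fails at once if the T-bolt is pressed into the slot or on its lips with more than 50 N (contact force between bolt and rail above 50 N).
It fails at once if the T-bolt is forced against the holder with more than 50 N (contact force between bolt and holder above 50 N).
It fails at once if a vial is tipped (angle between any of vial_0_mid, vial_1_mid's own z axis and vertical above 0.4 rad).
It also fails if it takes over 70 s, if anything falls off the work surface, if the arm or the gripper's body presses on something with over 40 N, if the wrist force passes 120 N, or if a joint passes its speed limit or range.

## Working session

There is one attempt and no reset: what is moved stays moved. The work goes in short steps, Python scripts to look and compute and a tool call to move; the robot and the scene stay as the last step left them, time stands still between calls to the robot, and variables do not carry over. Pictures are saved under pics/ and viewed, at most 10 in all, crops included, and the job is handed in when it is done.

Besides the shell and the picture viewer there is one more tool, called after "Request:" as a command line: name --pt "numbers of a row" for each row, then --argument value for the rest. jog_arm: Moves the arm, as the interface text tells. Its arguments: {"type":"object","properties":{"motion":{"type":"array"},"squeeze":{"type":"number"}},"required":["motion"]}

```bash
mkdir -p pics; cat > h.py <<'E'
import numpy as np, cv2
from scipy.spatial.transform import Rotation as R
from station import ctrl
def save(name,fn):
    m=ctrl.camera_model(name); im=ctrl.camera(name); cv2.imwrite(fn,im[:,:,::-1]); 
    np.savez(fn+'.npz',K=m['intrinsics'],k1=m['k1'],r=m['rvec'],t=m['tvec']); return im
def ray(fn,uv):
    d=np.load(fn+'.npz'); K=d['K'];k1=float(d['k1'])
    p=cv2.undistortPoints(np.array([[uv]],float),K,np.array([k1,0,0,0.]))[0,0]
    M=cv2.Rodrigues(d['r'])[0]; o=-M.T@d['t'].ravel(); v=M.T@np.array([p[0],p[1],1]); return o,v
def at(fn,uv,z):
    o,v=ray(fn,uv); return o+v*(z-o[2])/v[2]
def proj(fn,P):
    d=np.load(fn+'.npz'); return cv2.projectPoints(np.array(P,float).reshape(-1,3),d['r'],d['t'],d['K'],np.array([float(d['k1']),0,0,0]))[0].reshape(-1,2)
E
python3 - <<'E'
from h import *
a=save('scene','pics/a.png');b=save('side','pics/b.png')
cv2.imwrite('pics/ab.png',np.vstack([a,b])[:,:,::-1][:, :] if 0 else cv2.resize(np.hstack([a,b])[:,:,::-1],(800,300)))
for n in('scene','side'):
    m=ctrl.camera_model(n);M=cv2.Rodrigues(np.array(m['rvec']))[0];print(n,-M.T@np.ravel(m['tvec']),M[2],m['k1'],m['intrinsics'][0][0])
o=ctrl.get_obs();print(o)
E
```

```text
scene [0.16441301 0.68369013 0.54571091] [ 0.41256991 -0.72617806 -0.5499559 ] 0.0012404430803940748 364.82064169137277
side [-0.0133932  -0.6984398   0.68767021] [ 0.48399571  0.668547   -0.56461762] -0.13044182814135596 394.98997751047426
{'time_s': 0.1, 'qpos': array([-1.39558135e+00,  3.00403895e-01,  1.52147259e+00, -7.81271143e-06,
        1.32073568e+00, -6.66109292e-02]), 'joint_vel': array([ 0.00028167, -0.00169434, -0.00332788,  0.00161123,  0.0008346 ,
        0.00040254]), 'tau': array([ 1.90665487e-03, -5.32640326e+01, -3.53281689e+01,  7.09290965e-02,
        2.34555721e-02, -5.54957091e-05]), 'ee_pos': array([ 0.13166149, -0.53377566,  0.2049691 ]), 'eef_rot': array([-3.14057490e+00, -6.03094477e-05,  2.41827814e-01]), 'force': array([-0.04023623, -0.14606   , -1.0722809 ]), 'moment': array([-0.0468156 , -0.01679073,  0.01977744]), 'grip_force': 0.0, 'grip_width': 0.09388268975760143}
```

View pics/a.png

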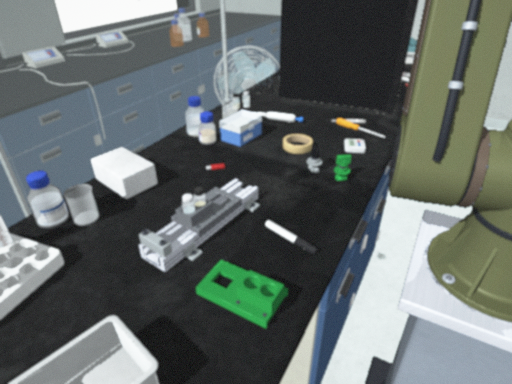

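View pics/b.png

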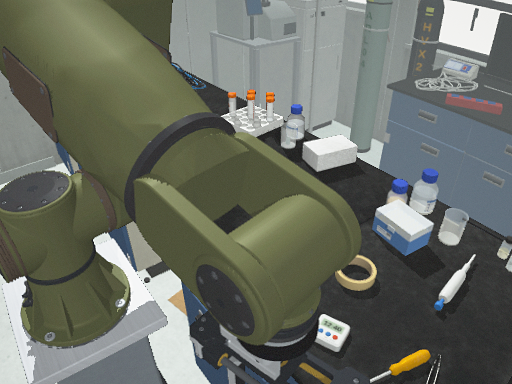

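The scene camera shows the bed from about (165,250) to (245,195) with the holder on it. There is a green holder at (240,290), a green bolt at (343,167) and a grey bolt at about (315,163). The arm blocks the side view. I'll zoom in on the scene picture.

```bash
python3 - <<'E'
from h import *
a=cv2.imread('pics/a.png')
c1=cv2.resize(a[165:280,125:275],(780,598),interpolation=cv2.INTER_CUBIC)
cv2.imwrite('pics/a1.png',c1)
c2=cv2.resize(a[140:200,290:370],(400,300),interpolation=cv2.INTER_CUBIC)
cv2.imwrite('pics/a2.png',c2)
print(at('pics/a.png',(315,170),0),at('pics/a.png',(160,268),0),at('pics/a.png',(258,205),0),at('pics/a.png',(343,180),0))
E
```

```text
[ 0.45332161 -0.20268999  0.        ] [0.5915085  0.31368623 0.        ] [0.51808375 0.02761492 0.        ] [ 0.36521738 -0.18781568  0.        ]
```

View pics/a1.png

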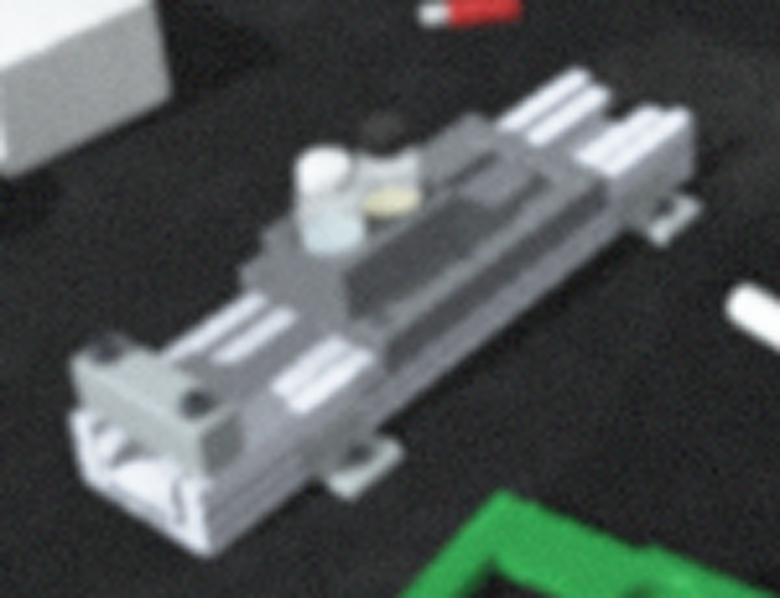

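View pics/a2.png

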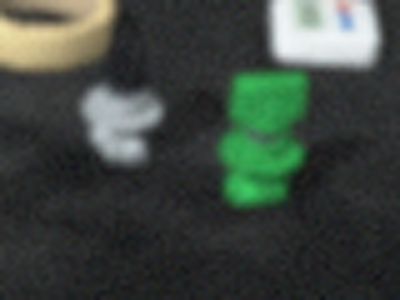

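```bash
python3 - <<'E'
from h import *
from scipy.optimize import least_squares
P=np.array([[-36.5,160,0],[-36.5,160,34],[36.5,160,34],[-36.5,-160,34],[36.5,-160,34]])/1e3
uv=np.array([[210,555],[210,480],[75,412],[690,112],[580,70]])/5.2+[125,165]
def W(q,P): return R.from_euler('z',q[2]).apply(P)+[q[0],q[1],0]
f=lambda q:(proj('pics/a.png',W(q,P))-uv).ravel()
s=least_squares(f,[.55,.17,-.24]);print(s.x,s.fun.round(1))
for n,u in dict(flange=(314.4,161.6),head=(314.4,170.5)).items():
    for z in (0,.026):print(n,z,at('pics/a.png',u,z))
# holder: near corner of foot top at +y end: a1 (350,305) block base? print rail-frame y of several features
for n,u,z in (('white cap',(325,160),.106),('blk cap',(382,125),.106),('front foot -x corner top',(385,345),.044),('front foot +x corner',(245,275),.044),('rear corner',(605,180),.044)):
    w=at('pics/a.png',np.array(u)/5.2+[125,165],z);print(n,R.from_euler('z',-s.x[2]).apply(w-[s.x[0],s.x[1],0]))
o=ctrl.get_obs()
m=ctrl.camera_model('wrist');M=cv2.Rodrigues(np.array(m['rvec']))[0];c=-M.T@np.ravel(m['tvec'])
T=R.from_euler('xyz',o['eef_rot']);print('cam in tool',T.inv().apply(c-o['ee_pos']),T.inv().apply(M))
E
```

```text
[ 0.59025208  0.15062982 -0.12916741] [ 0.9 -0.7 -1.5  1.5  0.4 -0.2  0.7 -0.3 -0.5 -0.9]
flange 0 [ 0.47274528 -0.24867305  0.        ]
flange 0.026 [ 0.45805501 -0.20425128  0.026     ]
head 0 [ 0.45383719 -0.19919818  0.        ]
head 0.026 [ 0.44004779 -0.1571336   0.026     ]
white cap [0.00065229 0.04635498 0.106     ]
blk cap [-0.0004857   0.01394037  0.106     ]
front foot -x corner top [-0.04429698  0.06667155  0.044     ]
front foot +x corner [0.03629036 0.06802427 0.044     ]
rear corner [-0.04602611 -0.0770555   0.044     ]
cam in tool [ 0.07519238 -0.0006628  -0.17925185] [[-5.34237621e-04  9.99999708e-01 -5.46915671e-04]
 [-9.65274064e-01 -6.58561334e-04 -2.61238487e-01]
 [-2.61238771e-01  3.88360084e-04  9.65274134e-01]]
```

```bash
cat >> h.py <<'E'
def plan(x,y,z,yaw,step=.048,rs=.14):
    o=ctrl.get_obs(); p=o['ee_pos']; y0=o['eef_rot'][2]; d=np.array([x,y,z])-p
    dy=(yaw-y0+np.pi)%(2*np.pi)-np.pi
    n=int(max(np.ceil(np.linalg.norm(d)/step),np.ceil(abs(dy)/rs),1)); w=d/n
    print('n',n,'at',p.round(4),o['eef_rot'].round(3))
    for i in range(n):
        a=y0+dy*i/n; c,s=np.cos(a),np.sin(a)
        print([round(float(v),4) for v in (w[0]*c+w[1]*s, w[0]*s-w[1]*c, -w[2])],round(-dy/n,4))
E
python3 - <<'E'
from h import *
plan(.456,-.201,.25,.9)
E
```

```text
n 10 at [ 0.1317 -0.5338  0.205 ] [-3.141 -0.     0.242]
[0.0395, -0.0245, -0.0045] -0.0658
[0.041, -0.0219, -0.0045] -0.0658
[0.0423, -0.0192, -0.0045] -0.0658
[0.0435, -0.0163, -0.0045] -0.0658
[0.0445, -0.0134, -0.0045] -0.0658
[0.0453, -0.0105, -0.0045] -0.0658
[0.0459, -0.0075, -0.0045] -0.0658
[0.0463, -0.0044, -0.0045] -0.0658
[0.0464, -0.0014, -0.0045] -0.0658
[0.0464, 0.0017, -0.0045] -0.0658
```

Request:
jog_arm --pt "0.0395 -0.0245 -0.0045 0 0 -0.066 -1" --pt "0.041 -0.022 -0.0045 0 0 -0.066 -1" --pt "0.042 -0.019 -0.0045 0 0 -0.066 -1" --pt "0.0435 -0.016 -0.0045 0 0 -0.066 -1" --pt "0.0445 -0.013 -0.0045 0 0 -0.066 -1"

```text
time_s: 0.6
ee_pos: [0.2948, -0.3668, 0.228]
eef_rot: [-3.141, -0.0, 0.574]
force: [0.0, -0.5, -0.1]
grip_width: 0.0574
grip_force: 0.0
```

Request:
jog_arm --pt "0.045 -0.0105 -0.0045 0 0 -0.066 -1" --pt "0.046 -0.0075 -0.0045 0 0 -0.066 -1" --pt "0.046 -0.0045 -0.0045 0 0 -0.066 -1" --pt "0.0465 -0.0015 -0.0045 0 0 -0.066 -1" --pt "0.0465 0.0015 -0.0045 0 0 -0.066 -1"

```text
time_s: 1.1
ee_pos: [0.4563, -0.2, 0.2505]
eef_rot: [-3.141, 0.0, 0.905]
force: [0.2, -1.6, 0.6]
grip_width: 0.018
grip_force: 0.0
```

Request:
jog_arm --pt "0 0 0 0 0 0 -1" --pt "0 0 0 0 0 0 -1"

```text
time_s: 1.3
ee_pos: [0.4555, -0.2011, 0.25]
eef_rot: [-3.141, 0.0, 0.903]
force: [-0.4, 0.1, -0.9]
grip_width: 0.0017
grip_force: 0.0
```

```bash
python3 - <<'E'
from h import *
save('wrist','pics/w1.png')
print(proj('pics/w1.png',[[.456,-.201,0],[.456,-.201,.06]]))
plan(.575,.10,.20,1.442)
E
```

```text
[[258.16361279 163.50412492]
 [258.28778541 172.13095759]]
n 7 at [ 0.455  -0.2018  0.2501] [-3.141  0.     0.902]
[0.0444, -0.0133, 0.0072] -0.0772
[0.0453, -0.0098, 0.0072] -0.0772
[0.046, -0.0063, 0.0072] -0.0772
[0.0463, -0.0027, 0.0072] -0.0772
[0.0464, 0.0008, 0.0072] -0.0772
[0.0462, 0.0044, 0.0072] -0.0772
[0.0457, 0.008, 0.0072] -0.0772
```

View pics/w1.png

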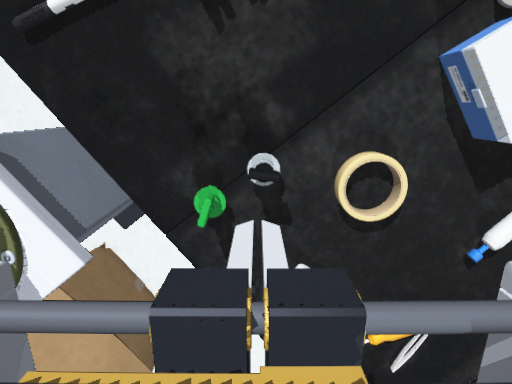

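The wrist view shows the grey bolt at (263,168), matching the prediction, with the green look-alike at (208,203). Next I go over the rail.

Request:
jog_arm --pt "0.0444 -0.0133 0 0 0 -0.077 -1" --pt "0.0453 -0.0098 0 0 0 -0.077 -1" --pt "0.046 -0.0063 0 0 0 -0.077 -1" --pt "0.0463 -0.0027 0 0 0 -0.077 -1" --pt "0.0464 0.0008 0 0 0 -0.077 -1"

```text
time_s: 1.85
ee_pos: [0.5412, 0.014, 0.2504]
eef_rot: [3.142, 0.0, 1.287]
force: [0.6, -0.5, -0.3]
grip_width: 0.0004
grip_force: 0.0
```

Request:
jog_arm --pt "0.0462 0.0044 0 0 0 -0.077 -1" --pt "0.0457 0.008 0 0 0 -0.077 -1" --pt "0 0.009 0 0 0 0 -1" --pt "0 0 0 0 0 0 -1" --pt "0 0 0 0 0 0 -1"

```text
time_s: 2.35
ee_pos: [0.5842, 0.097, 0.2502]
eef_rot: [-3.141, 0.0, 1.438]
force: [-0.9, -0.9, 0.9]
grip_width: 0.0006
grip_force: 0.0
```

```bash
python3 - <<'E'
from h import *
save('wrist','pics/w2.png')
print(ctrl.get_obs()['ee_pos'],ctrl.get_obs()['eef_rot'])
def W(P,q=(.590,.151,-.129)): return R.from_euler('z',q[2]).apply(P)+[q[0],q[1],0]
print(proj('pics/w2.png',W(np.array([[0,-.004,.058],[.0415,-.084,.044],[-.0415,-.084,.044],[.0365,-.16,.034],[-.0365,-.16,.034],[.0365,.138,.060],[-.0365,.138,.06]]))).round())
E
```

```text
[0.58416659 0.09700671 0.25048627] [-3.14144434e+00  1.73819884e-04  1.43786806e+00]
[[257. 130.]
 [289. 193.]
 [225. 193.]
 [284. 244.]
 [231. 244.]
 [291.  -6.]
 [222.  -5.]]
```

View pics/w2.png

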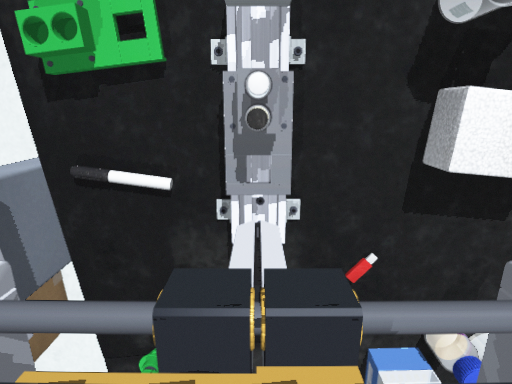

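The wrist view matches the prediction: the foot's rear edge is at row 193, columns 225–292, and the vial caps are at (258,85) and (258,118). The rail is about 1.5 mm further in +x than my fit. Next I descend behind the block and push.

Request:
jog_arm --pt "0 0 0.04 0 0 -0.004 -1" --pt "0 0 0.04 0 0 0 -1" --pt "0 0 0.04 0 0 0 -1" --pt "0 0 0.04 0 0 0 -1" --pt "0 0 0.035 0 0 0 -1"

```text
time_s: 2.9
ee_pos: [0.5837, 0.0973, 0.054]
eef_rot: [-3.141, 0.0, 1.442]
force: [0.7, -0.2, 0.1]
grip_width: 0.0005
grip_force: 0.0
```

Request:
jog_arm --pt "0.01 0 0 0 0 0 -1" --pt "0.01 0 0 0 0 0 -1" --pt "0.008 0 0 0 0 0 -1" --pt "0.004 0 0 0 0 0 -1" --pt "0.004 0 0 0 0 0 -1"

```text
time_s: 3.4
ee_pos: [0.5895, 0.135, 0.0568]
eef_rot: [3.14, -0.0, 1.445]
force: [-0.5, -4.4, 3.2]
grip_width: 0.0004
grip_force: 2.4
```

Request:
jog_arm --pt "0.004 0 0 0 0 0 -1" --pt "0.004 0 0 0 0 0 -1" --pt "0.004 0 0 0 0 0 -1" --pt "0.004 0 0 0 0 0 -1" --pt "0.004 0 0 0 0 0 -1"

```text
time_s: 3.9
ee_pos: [0.5915, 0.1546, 0.0555]
eef_rot: [-3.142, 0.0, 1.445]
force: [-0.9, -4.8, 3.5]
grip_width: 0.0004
grip_force: 2.3
```

Request:
jog_arm --pt "0.006 0 0 0 0 0 -1" --pt "0.006 0 0 0 0 0 -1" --pt "0.006 0 0 0 0 0 -1" --pt "0.005 0 0 0 0 0 -1" --pt "0.003 0 0 0 0 0 -1"

```text
time_s: 4.4
ee_pos: [0.5947, 0.1807, 0.0554]
eef_rot: [-3.141, -0.0, 1.445]
force: [-0.4, -5.2, 3.0]
grip_width: 0.0006
grip_force: 2.4
```

Request:
jog_arm --pt "0.0025 0 0 0 0 0 -1" --pt "0.002 0 0 0 0 0 -1" --pt "0.002 0 0 0 0 0 -1" --pt "0.002 0 0 0 0 0 -1" --pt "0.002 0 0 0 0 0 -1"

```text
time_s: 4.9
ee_pos: [0.5961, 0.1907, 0.0554]
eef_rot: [-3.142, 0.0, 1.445]
force: [-0.1, -3.9, 2.8]
grip_width: 0.0003
grip_force: 2.1
```

```bash
python3 - <<'E'
from h import *
save('wrist','pics/w3.png')
o=ctrl.get_obs();print(o['ee_pos'],o['force'])
def W(P,q=(.5915,.151,-.129)): return R.from_euler('z',q[2]).apply(P)+[q[0],q[1],0]
print(proj('pics/w3.png',W(np.array([[0,.138,.060],[.0365,.138,.060],[-.0365,.138,.06],[.0365,.16,.06]]))).round())
E
```

```text
[0.59608688 0.19099296 0.05542967] [-0.49657055 -3.00367793  2.23613585]
[[260.  65.]
 [330.  65.]
 [191.  65.]
 [332.  19.]]
```

View pics/w3.png

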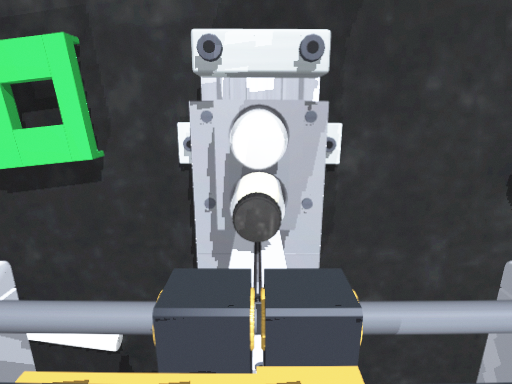

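The vials are standing at (258,137) and (257,215). The foot's front edge is at row 101 and the stop's top face edge at about row 72. I'll measure the gap between them.

```bash
python3 - <<'E'
from h import *
q=(.5915,.151,-.129)
for u,z in (((260,72),.06),((258,101),.044),((190,101),.044),((328,101),.044),((192,72),.06),((330,72),.06)):
    w=at('pics/w3.png',u,z);print(R.from_euler('z',-q[2]).apply(w-[q[0],q[1],0]).round(4))
E
```

```text
[-0.0002  0.1344  0.06  ]
[-0.0012  0.12    0.044 ]
[-0.0413  0.1199  0.044 ]
[0.0401 0.1201 0.044 ]
[-0.0361  0.1344  0.06  ]
[0.0368 0.1346 0.06  ]
```

Request:
jog_arm --pt "0.002 0 0 0 0 0 -1" --pt "0.0025 0 0 0 0 0 -1" --pt "0.0025 0 0 0 0 0 -1" --pt "0.002 0 0 0 0 0 -1" --pt "0.002 0 0 0 0 0 -1"

```text
time_s: 5.45
ee_pos: [0.5975, 0.2017, 0.0554]
eef_rot: [3.142, -0.0, 1.445]
force: [-1.0, -3.9, 3.0]
grip_width: 0.0003
grip_force: 2.0
```

Request:
jog_arm --pt "0.001 0 0 0 0 0 -1" --pt "0.001 0 0 0 0 0 -1"

```text
time_s: 5.65
ee_pos: [0.5977, 0.2035, 0.0554]
eef_rot: [-3.142, 0.0, 1.445]
force: [-1.2, -5.6, 3.7]
grip_width: 0.001
grip_force: 3.2
```

Request:
jog_arm --pt "0.0005 0 0 0 0 0 -1" --pt "0.0005 0 0 0 0 0 -1"

```text
time_s: 5.85
ee_pos: [0.5977, 0.2038, 0.0554]
eef_rot: [-3.141, 0.001, 1.445]
force: [-2.7, -10.7, 5.0]
grip_width: 0.0005
grip_force: 5.3
```

Request:
jog_arm --pt "0.0005 0 0 0 0 0 -1" --pt "0 0 0 0 0 0 -1" --pt "0 0 0 0 0 0 -1"

```text
time_s: 6.15
ee_pos: [0.5977, 0.2039, 0.0554]
eef_rot: [-3.141, 0.002, 1.444]
force: [-2.1, -11.3, 4.8]
grip_width: 0.0004
grip_force: 5.6
```

Request:
jog_arm --pt "-0.002 0 0 0 0 0 -1" --pt "-0.015 0 0 0 0 0 -1" --pt "-0.01 0 -0.03 0 0 0 -1" --pt "0 0 -0.048 0 0 0 -1" --pt "0 0 -0.048 0 0 0 -1"

```text
time_s: 6.65
ee_pos: [0.5939, 0.1773, 0.1825]
eef_rot: [-3.14, -0.0, 1.444]
force: [1.0, -0.0, 0.2]
grip_width: 0.0007
grip_force: 0.0
```

Request:
jog_arm --pt "-0.03 0 -0.03 0 0 0 -1" --pt "-0.03 0 0 0 0 0 -1" --pt "-0.02 0 0 0 0 0 -1" --pt "0 0 0 0 0 0 -1" --pt "0 0 0 0 0 0 -1"

```text
time_s: 7.15
ee_pos: [0.5844, 0.0987, 0.2113]
eef_rot: [-3.141, -0.0, 1.444]
force: [-0.3, 0.0, -1.1]
grip_width: 0.0007
grip_force: 0.0
```

```bash
python3 - <<'E'
from h import *
save('wrist','pics/w4.png')
im=cv2.imread('pics/w4.png'); cv2.imwrite('pics/w4c.png',cv2.resize(im[0:260,170:350],(540,780))[:600])
q=(.5917,.151,-.129)
def W(P): return R.from_euler('z',q[2]).apply(P)+[q[0],q[1],0]
print(proj('pics/w4.png',W(np.array([[0,.1345,.060],[0,-.0155,.044],[0.0415,-.0155,.044],[0,.0245,.044]]))).round())
plan(.456,-.201,.2,1.0)
E
```

```text
[[259. -14.]
 [259. 144.]
 [296. 144.]
 [259. 107.]]
n 7 at [0.5844 0.0992 0.2113] [-3.141 -0.     1.445]
[-0.0449, -0.0128, 0.0016] 0.0636
[-0.0456, -0.0099, 0.0016] 0.0636
[-0.0461, -0.007, 0.0016] 0.0636
[-0.0465, -0.0041, 0.0016] 0.0636
[-0.0466, -0.0011, 0.0016] 0.0636
[-0.0466, 0.0018, 0.0016] 0.0636
[-0.0464, 0.0048, 0.0016] 0.0636
```

View pics/w4c.png

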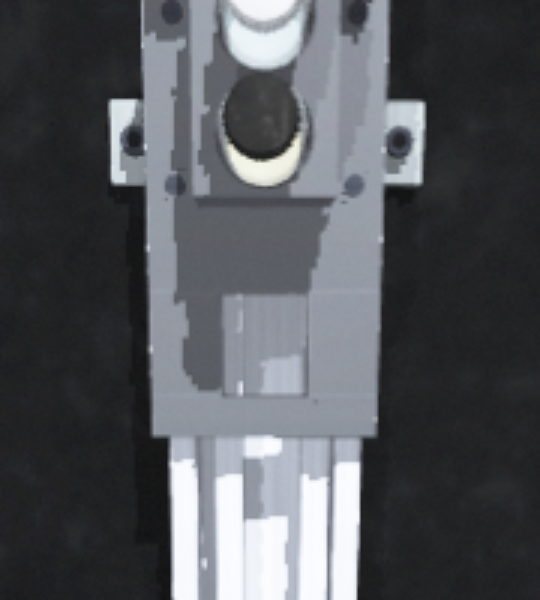

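The window spans crop (222–308, 294–396). The slot mouth shows at about 244–302, so it sits off centre towards +x. I'll convert these to positions.

```bash
python3 - <<'E'
from h import *
q=(.5917,.151,-.129)
def f(n,cx,cy,z):
    w=at('pics/w4.png',(170+(cx-.5)/3,(cy-.5)/3),z);print(n,R.from_euler('z',-q[2]).apply(w-[q[0],q[1],0]).round(4),w.round(4))
f('winL',222,345,.044);f('winR',308,345,.044);f('wtop',265,294,.044);f('wbot',265,396,.044)
f('footL',152,430,.044);f('footR',378,430,.044);f('footrear',265,436,.044)
f('wayL',170,500,.034);f('wayR',360,500,.034)
f('lipL',216,480,.031);f('lipR',327,480,.031);f('slotL',244,480,.031);f('slotR',302,480,.031)
E
```

```text
winL [-0.016   0.0159  0.044 ] [0.5778 0.1689 0.044 ]
winR [0.015 0.016 0.044] [0.6086 0.1649 0.044 ]
wtop [-0.0006  0.0337  0.044 ] [0.5955 0.1844 0.044 ]
wbot [-0.0005 -0.0022  0.044 ] [0.5909 0.1489 0.044 ]
footL [-0.0422 -0.0146  0.044 ] [0.548  0.1419 0.044 ]
footR [ 0.0413 -0.0145  0.044 ] [0.6308 0.1313 0.044 ]
footrear [-0.0004 -0.0168  0.044 ] [0.5891 0.1344 0.044 ]
wayL [-0.0371 -0.0427  0.034 ] [0.5494 0.1135 0.034 ]
wayR [ 0.0365 -0.0425  0.034 ] [0.6224 0.1041 0.034 ]
lipL [-0.0194 -0.0353  0.031 ] [0.5679 0.1185 0.031 ]
lipR [ 0.0237 -0.0353  0.031 ] [0.6107 0.113  0.031 ]
slotL [-0.0085 -0.0353  0.031 ] [0.5787 0.1171 0.031 ]
slotR [ 0.014  -0.0353  0.031 ] [0.6011 0.1142 0.031 ]
```

Request:
jog_arm --pt "-0.045 -0.013 0 0 0 0.064 0" --pt "-0.0456 -0.0099 0 0 0 0.064 0" --pt "-0.046 -0.007 0 0 0 0.064 0" --pt "-0.0465 -0.004 0 0 0 0.064 0" --pt "-0.0466 -0.001 0 0 0 0.064 0"

```text
time_s: 7.7
ee_pos: [0.492, -0.1162, 0.2113]
eef_rot: [-3.142, -0.0, 1.124]
force: [1.0, 0.2, -0.0]
grip_width: 0.037
grip_force: 0.0
```

Request:
jog_arm --pt "-0.0466 0.002 0.03 0 0 0.064 0" --pt "-0.0464 0.005 0.03 0 0 0.064 0" --pt "-0.01 0 0.03 0 0 0 0" --pt "0 0 0 0 0 0 0" --pt "0 0 0 0 0 0 0"

```text
time_s: 8.2
ee_pos: [0.4549, -0.2007, 0.128]
eef_rot: [-3.141, -0.0, 0.998]
force: [0.7, 0.5, 0.9]
grip_width: 0.0472
grip_force: 0.0
```

```bash
python3 - <<'E'
from h import *
save('wrist','pics/w5.png')
im=cv2.imread('pics/w5.png')
print(proj('pics/w5.png',[[.456,-.201,0],[.456,-.201,.06]]))
c=im[100:260,180:340]; c=cv2.convertScaleAbs(c,alpha=1.8,beta=20)
cv2.imwrite('pics/w5c.png',cv2.resize(c,(600,600),interpolation=cv2.INTER_CUBIC))
o=ctrl.get_obs();print(o['ee_pos'],o['eef_rot'])
E
```

```text
[[259.22618129 184.49392174]
 [259.67570718 201.72695021]]
[ 0.45533429 -0.20064861  0.12867835] [ 3.14023912e+00 -3.69802741e-04  9.98335566e-01]
```

View pics/w5c.png

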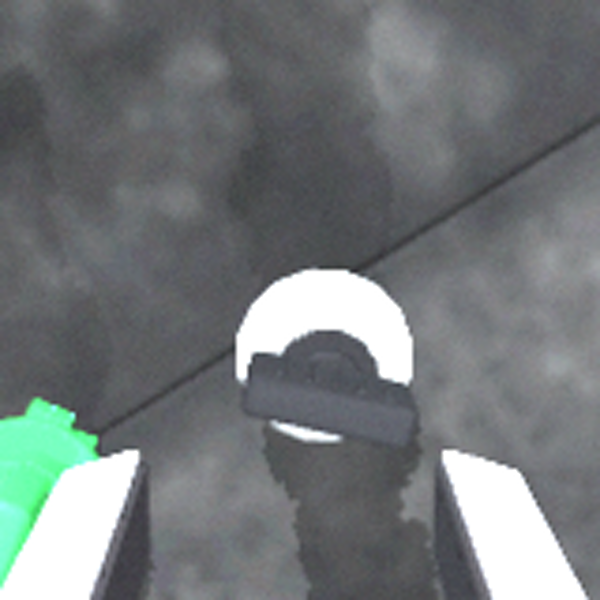

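```bash
python3 - <<'E'
from h import *
f=lambda cx,cy,z: at('pics/w5.png',(180+(cx-1.5)/3.75,100+(cy-1.5)/3.75),z)
a=f(247,395,.0725);b=f(413,424,.0725);c=(a+b)/2
print(a,b,np.linalg.norm(b-a),c,'ang',np.arctan2(*(b-a)[1::-1]))
print('flange',f(235,365,.024),f(413,365,.024),f(324,267,.024)) 
th=np.arctan2(*(b-a)[1::-1]); print('yaw options',th, th+np.pi)
plan(c[0],c[1],.15,th%np.pi)
E
```

```text
[ 0.44711478 -0.19387407  0.0725    ] [ 0.47315905 -0.21838453  0.0725    ] 0.03576403683949737 [ 0.46013692 -0.2061293   0.0725    ] ang -0.7550679400310895
flange [ 0.43900629 -0.19744663  0.024     ] [ 0.47677392 -0.22184755  0.024     ] [ 0.47139837 -0.1883918   0.024     ]
yaw options -0.7550679400310895 2.3865247135587038
n 10 at [ 0.4553 -0.2006  0.1287] [ 3.14  -0.     0.998]
[-0.0002, 0.0007, -0.0021] -0.1388
[-0.0003, 0.0007, -0.0021] -0.1388
[-0.0004, 0.0006, -0.0021] -0.1388
[-0.0005, 0.0006, -0.0021] -0.1388
[-0.0005, 0.0005, -0.0021] -0.1388
[-0.0006, 0.0004, -0.0021] -0.1388
[-0.0007, 0.0003, -0.0021] -0.1388
[-0.0007, 0.0002, -0.0021] -0.1388
[-0.0007, 0.0001, -0.0021] -0.1388
[-0.0007, 0.0, -0.0021] -0.1388
```

The bar's top face centre is at crop (330,410), which gives world (0.460, -0.2065) and bar direction yaw 2.387. The flange centre agrees. I rotate to that yaw, descend and grasp.

Request:
jog_arm --pt "0 0.001 0 0 0 -0.139 0" --pt "0 0.001 0 0 0 -0.139 0" --pt "0 0.001 0 0 0 -0.139 0" --pt "-0.001 0.001 0 0 0 -0.139 0" --pt "-0.001 0.0005 0 0 0 -0.139 0"

```text
time_s: 8.75
ee_pos: [0.4597, -0.204, 0.1292]
eef_rot: [3.139, 0.001, 1.7]
force: [-0.0, -0.3, 0.7]
grip_width: 0.0468
grip_force: 0.0
```

Request:
jog_arm --pt "-0.001 0.0005 0 0 0 -0.139 0" --pt "-0.001 0.0005 0 0 0 -0.139 0" --pt "-0.001 0 0 0 0 -0.139 0" --pt "-0.001 0 0 0 0 -0.139 0" --pt "-0.001 0 0 0 0 -0.139 0"

```text
time_s: 9.25
ee_pos: [0.4625, -0.2083, 0.1292]
eef_rot: [3.141, 0.003, 2.395]
force: [0.4, 0.2, 0.1]
grip_width: 0.0471
grip_force: 0.0
```

Request:
jog_arm --pt "0 0 0 0 0 0 0" --pt "0 0 0 0 0 0 0"

```text
time_s: 9.45
ee_pos: [0.4619, -0.2086, 0.1284]
eef_rot: [3.141, 0.002, 2.384]
force: [-0.2, -0.2, 0.6]
grip_width: 0.0472
grip_force: 0.0
```

```bash
python3 - <<'E'
from h import *
plan(.4597,-.2067,.049,2.387,.02)
E
```

```text
n 4 at [ 0.4619 -0.2086  0.1284] [3.141e+00 2.000e-03 2.384e+00]
[0.0007, -0.0, 0.0199] -0.0008
[0.0007, -0.0, 0.0199] -0.0008
[0.0007, -0.0, 0.0199] -0.0008
[0.0007, -0.0, 0.0199] -0.0008
```

Request:
jog_arm --pt "0.0007 0 0.02 0 0 -0.001 0" --pt "0.0007 0 0.02 0 0 -0.001 0" --pt "0.0007 0 0.02 0 0 -0.001 0" --pt "0.0007 0 0.0195 0 0 0 0" --pt "0 0 0 0 0 0 0" --squeeze 20

```text
time_s: 9.95
ee_pos: [0.4583, -0.2064, 0.0463]
eef_rot: [-3.141, -0.003, 2.387]
force: [1.2, 0.8, 0.2]
grip_width: 0.0473
grip_force: 0.0
```

Request:
jog_arm --pt "0 0 0 0 0 0 -0.6" --pt "0 0 0 0 0 0 -0.7" --pt "0 0 0 0 0 0 -0.8" --pt "0 0 0 0 0 0 -1" --pt "0 0 0 0 0 0 -1"

```text
time_s: 10.45
ee_pos: [0.4592, -0.2073, 0.0483]
eef_rot: [3.141, 0.001, 2.39]
force: [0.7, 1.6, 2.4]
grip_width: 0.0105
grip_force: 5.7
```

Request:
jog_arm --pt "0 0 0 0 0 0 -1" --pt "0 0 0 0 0 0 -1" --squeeze 45

```text
time_s: 10.65
ee_pos: [0.4593, -0.2074, 0.0483]
eef_rot: [3.141, 0.001, 2.39]
force: [0.1, 0.7, 5.8]
grip_width: 0.0096
grip_force: 45.4
```

Gripped, with the pads at 10 mm. Lift and carry.

Request:
jog_arm --pt "0 0 -0.02 0 0 0 -1" --pt "0 0 -0.03 0 0 0 -1" --pt "0 0 -0.04 0 0 0 -1" --pt "0 0 -0.02 0 0 0 -1" --pt "0 0 0 0 0 0 -1"

```text
time_s: 11.15
ee_pos: [0.4599, -0.2077, 0.1602]
eef_rot: [3.14, 0.004, 2.39]
force: [0.6, -0.4, -2.5]
grip_width: 0.0099
grip_force: 45.3
```

```bash
python3 - <<'E'
from h import *
o=ctrl.get_obs();print(o['force'],o['grip_width'])
plan(.5964,.1663,.15,1.442,.045)
E
```

```text
[ 0.56264737 -0.37676007 -2.50921832] 0.009893956728231425
n 9 at [ 0.4599 -0.2077  0.1602] [3.14  0.004 2.39 ]
[0.0173, 0.0407, 0.0011] 0.1053
[0.0215, 0.0387, 0.0011] 0.1053
[0.0254, 0.0362, 0.0011] 0.1053
[0.0291, 0.0333, 0.0011] 0.1053
[0.0324, 0.0301, 0.0011] 0.1053
[0.0354, 0.0265, 0.0011] 0.1053
[0.038, 0.0226, 0.0011] 0.1053
[0.0402, 0.0185, 0.0011] 0.1053
[0.0419, 0.0142, 0.0011] 0.1053
```

Request:
jog_arm --pt "0.0173 0.0407 0.001 0 0 0.105 -1" --pt "0.0215 0.0387 0.001 0 0 0.105 -1" --pt "0.0254 0.0362 0.001 0 0 0.105 -1" --pt "0.0291 0.0333 0.001 0 0 0.105 -1" --pt "0.0324 0.03 0.001 0 0 0.105 -1"

```text
time_s: 11.65
ee_pos: [0.5343, 0.0023, 0.1508]
eef_rot: [-3.139, -0.001, 1.86]
force: [0.4, 0.2, -1.2]
grip_width: 0.0095
grip_force: 45.4
```

Request:
jog_arm --pt "0.0354 0.0265 0.001 0 0 0.105 -1" --pt "0.038 0.0226 0.001 0 0 0.105 -1" --pt "0.04 0.0185 0.001 0 0 0.105 -1" --pt "0.03 0.014 0.001 0 0 0.105 -1" --pt "0 0 0 0 0 0 -1"

```text
time_s: 12.15
ee_pos: [0.5944, 0.158, 0.1459]
eef_rot: [-3.139, 0.001, 1.444]
force: [0.2, -0.4, -2.2]
grip_width: 0.0096
grip_force: 45.4
```

```bash
python3 - <<'E'
from h import *
im=save('wrist','pics/w6.png')
o=ctrl.get_obs();print(o['force'],o['grip_width'])
plan(.5964,.1663,.105,1.442,.045)
# mark expected bolt-feature pixels
cv2.imwrite('pics/w6c.png',cv2.resize(im[100:300,160:360,::-1],(600,600),interpolation=cv2.INTER_CUBIC))
E
```

```text
[ 0.47394597 -0.69382283 -1.66572205] 0.009350270325061862
n 1 at [0.5939 0.1561 0.1461] [-3.138e+00  1.000e-03  1.447e+00]
[0.0104, 0.0012, 0.0411] 0.005
```

View pics/w6c.png

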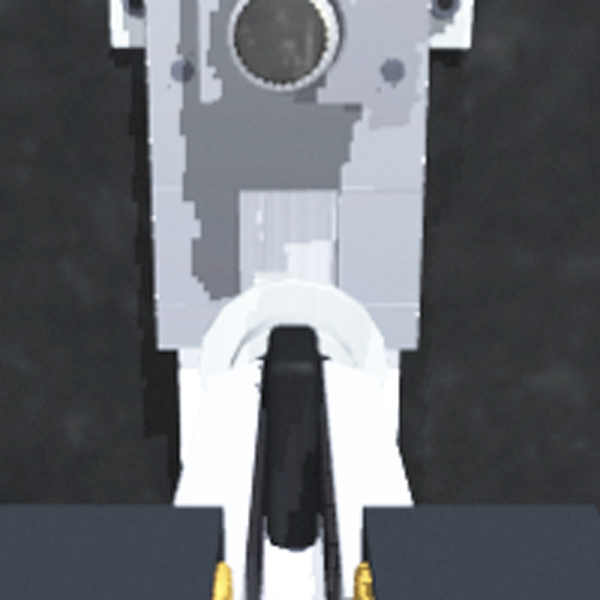

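The held bolt is upright. The flange's front rim is at crop (292,278) and the bar's front top edge at about (292,326). The window's far edge is at row 190, columns 240–338. I'll work out the offsets between them.

```bash
python3 - <<'E'
from h import *
q=(.5917,.151,-.129); o=ctrl.get_obs()
rel=lambda w:R.from_euler('z',-q[2]).apply(w-[q[0],q[1],0])
f=lambda cx,cy,z: rel(at('pics/w6.png',(160+(cx-1)/3,100+(cy-1)/3),z)).round(4)
print('tcp',rel(o['ee_pos']))
print('flange front -.022',f(292,278,.1218),f(292,278,.1258),'L',f(201,340,.124),'R',f(385,340,.124))
print('bar front -.019',f(292,326,.170), 'barL/R',f(267,330,.170),f(320,330,.170))
print('win',f(240,230,.044),f(338,230,.044),f(290,190,.044),'slotL z.03',f(247,240,.03),'footrear',f(290,350,.044),'foot LR',f(157,340,.044),f(419,340,.044))
E
```

```text
tcp [0.00155737 0.00536206 0.14609826]
flange front -.022 [0.0007 0.028  0.1218] [0.0007 0.0291 0.1258] L [-0.02   0.014  0.124] R [0.0218 0.0141 0.124 ]
bar front -.019 [0.0008 0.0325 0.17  ] barL/R [-0.0035  0.0318  0.17  ] [0.0057 0.0318 0.17  ]
win [-0.0156  0.0221  0.044 ] [0.0146 0.0221 0.044 ] [-0.0002  0.0345  0.044 ] slotL z.03 [-0.0142  0.0157  0.03  ] footrear [-0.0002 -0.017   0.044 ] foot LR [-0.0425 -0.0138  0.044 ] [ 0.0408 -0.0135  0.044 ]
```

Request:
jog_arm --pt "0.0095 0.0019 0.02 0 0 0.005 -1" --pt "0 0 0.02 0 0 0 -1" --pt "0 0 0.005 0 0 0 -1" --pt "0 0 0 0 0 0 -1" --pt "0 0 0 0 0 0 -1"

```text
time_s: 12.7
ee_pos: [0.5979, 0.1634, 0.1045]
eef_rot: [3.141, -0.0, 1.44]
force: [-0.0, 0.6, -1.2]
grip_width: 0.0096
grip_force: 45.4
```

```bash
cat >> h.py <<'E'
def st():
    q=(.5917,.151,-.129); o=ctrl.get_obs()
    print('rail',R.from_euler('z',-q[2]).apply(o['ee_pos']-[q[0],q[1],0]).round(4),'yaw',round(o['eef_rot'][2]-1.4418,3),'F',R.from_euler('z',-q[2]).apply(o['force']).round(1),o['eef_rot'].round(3),'M',o['moment'].round(2))
E
python3 -c "
from h import *
st()"
```

```text
rail [0.0045 0.0131 0.1045] yaw -0.002 F [-0.1  0.6 -1.2] [ 3.141 -0.     1.44 ] M [-0.02 -0.05  0.01]
```

Request:
jog_arm --pt "0.0036 -0.0008 0 0 0 0 -1" --pt "0 0 0.005 0 0 0 -1" --pt "0 0 0.004 0 0 0 -1" --pt "0 0 0.002 0 0 0 -1" --pt "0 0 0 0 0 0 -1"

```text
time_s: 13.2
ee_pos: [0.5971, 0.1676, 0.0924]
eef_rot: [-3.141, 0.0, 1.44]
force: [1.7, 0.2, -1.9]
grip_width: 0.0097
grip_force: 45.4
```

```bash
python3 -c "
from h import *
st()"
```

```text
rail [0.0032 0.0171 0.0924] yaw -0.002 F [ 1.7  0.4 -1.9] [-3.141  0.     1.44 ] M [-0.03 -0.08  0.02]
```

Request:
jog_arm --pt "0 0.0004 0.002 0 0 0 -1" --pt "0 0 0.002 0 0 0 -1" --pt "0 0 0.002 0 0 0 -1" --pt "0 0 0 0 0 0 -1"

```text
time_s: 13.6
ee_pos: [0.5976, 0.1675, 0.0865]
eef_rot: [-3.141, 0.0, 1.44]
force: [-0.7, -0.1, -2.0]
grip_width: 0.0096
grip_force: 45.4
```

```bash
python3 -c "
from h import *
st()"
```

```text
rail [0.0037 0.0171 0.0865] yaw -0.002 F [-0.7 -0.1 -2. ] [-3.141  0.     1.44 ] M [-0.02 -0.08  0.  ]
```

Request:
jog_arm --pt "0 0 0.002 0 0 0 -1" --pt "0 0 0.001 0 0 0 -1" --pt "0 0 0.001 0 0 0 -1" --pt "0 0 0.001 0 0 0 -1"

```text
time_s: 14.0
ee_pos: [0.5977, 0.1676, 0.0818]
eef_rot: [3.142, -0.0, 1.44]
force: [0.5, 0.2, -1.9]
grip_width: 0.0097
grip_force: 45.4
```

Request:
jog_arm --pt "0 0 0.001 0 0 0 -1" --pt "0 0 0.001 0 0 0 -1"

```text
time_s: 14.2
ee_pos: [0.5977, 0.1675, 0.0798]
eef_rot: [3.142, -0.0, 1.44]
force: [0.5, -0.4, -0.9]
grip_width: 0.0098
grip_force: 45.4
```

Request:
jog_arm --pt "0 0 0.001 0 0 0 -1" --pt "0 0 0.001 0 0 0 -1"

```text
time_s: 14.4
ee_pos: [0.5977, 0.1676, 0.0778]
eef_rot: [3.142, -0.0, 1.44]
force: [0.4, 1.0, -1.6]
grip_width: 0.0096
grip_force: 45.4
```

Request:
jog_arm --pt "0 0 0.001 0 0 0 -1" --pt "0 0 0.001 0 0 0 -1"

```text
time_s: 14.6
ee_pos: [0.5977, 0.1676, 0.0758]
eef_rot: [-3.142, 0.0, 1.44]
force: [-0.9, 0.3, -1.3]
grip_width: 0.0095
grip_force: 45.4
```

Request:
jog_arm --pt "0 0 0.001 0 0 0 -1" --pt "0 0 0.001 0 0 0 -1"

```text
time_s: 14.8
ee_pos: [0.5977, 0.1676, 0.0738]
eef_rot: [3.142, -0.0, 1.44]
force: [-1.7, 0.5, -1.9]
grip_width: 0.0093
grip_force: 45.4
```

Request:
jog_arm --pt "0 0 0.0015 0 0 0 -1" --pt "0 0 0.0015 0 0 0 -1" --pt "0 0 0 0 0 0 -1"

```text
time_s: 15.1
ee_pos: [0.5976, 0.1675, 0.0706]
eef_rot: [-3.141, 0.0, 1.44]
force: [-0.1, -0.1, -2.1]
grip_width: 0.0099
grip_force: 45.4
```

Request:
jog_arm --pt "0 0 0.001 0 0 0 -1" --pt "0 0 0.001 0 0 0 -1" --pt "0 0 0.001 0 0 0 -1" --pt "0 0 0.001 0 0 0 -1"

```text
time_s: 15.5
ee_pos: [0.5978, 0.1676, 0.0669]
eef_rot: [3.141, -0.0, 1.44]
force: [-0.5, 0.3, 1.1]
grip_width: 0.0097
grip_force: 45.4
```

Request:
jog_arm --pt "0 0 0.001 0 0 0 -1" --pt "0 0 0.001 0 0 0 -1"

```text
time_s: 15.7
ee_pos: [0.5978, 0.1676, 0.0651]
eef_rot: [3.141, -0.0, 1.44]
force: [-1.4, 0.5, 4.5]
grip_width: 0.0101
grip_force: 45.6
```

Request:
jog_arm --pt "0 0 0.001 0 0 0 -1" --pt "0 0 0.001 0 0 0 -1"

```text
time_s: 15.9
ee_pos: [0.5978, 0.1676, 0.0632]
eef_rot: [3.141, -0.0, 1.44]
force: [-3.0, -1.2, 7.0]
grip_width: 0.0099
grip_force: 45.7
```

Request:
jog_arm --pt "0 0 0.001 0 0 0 -1" --pt "0 0 0 0 0 0 -1"

```text
time_s: 16.1
ee_pos: [0.5978, 0.1676, 0.0623]
eef_rot: [3.141, -0.0, 1.44]
force: [-3.9, -0.0, 6.8]
grip_width: 0.0097
grip_force: 45.8
```

Request:
jog_arm --pt "0 0 0.001 0 0 0 -1" --pt "0 0 0 0 0 0 -1"

```text
time_s: 16.3
ee_pos: [0.5978, 0.1676, 0.0615]
eef_rot: [3.141, -0.0, 1.44]
force: [-5.0, -0.6, 8.9]
grip_width: 0.0096
grip_force: 45.8
```

Request:
jog_arm --pt "0 0 0.0007 0 0 0 -1" --pt "0 0 0 0 0 0 -1"

```text
time_s: 16.5
ee_pos: [0.5978, 0.1676, 0.0609]
eef_rot: [3.141, -0.0, 1.44]
force: [-5.2, -0.2, 9.8]
grip_width: 0.0098
grip_force: 45.9
```

Request:
jog_arm --pt "0 -0.0007 0.0006 0 0 0 -1" --pt "0 0 0.0005 0 0 0 -1" --pt "0 0 0 0 0 0 -1"

```text
time_s: 16.8
ee_pos: [0.5977, 0.1676, 0.0602]
eef_rot: [3.139, -0.0, 1.44]
force: [-2.9, -1.4, 9.9]
grip_width: 0.0099
grip_force: 45.9
```

```bash
python3 -c "
from h import *
st()"
```

```text
rail [0.0039 0.0173 0.0602] yaw -0.002 F [-2.7 -1.8  9.9] [ 3.139 -0.     1.44 ] M [-0.37  0.36 -0.07]
```

Request:
jog_arm --pt "0 0 0 0 0 0.1 -1" --pt "0 0 0 0 0 0.1 -1" --pt "0 0 0 0 0 0.1 -1"

```text
time_s: 17.1
ee_pos: [0.5981, 0.1679, 0.0605]
eef_rot: [3.139, -0.002, 1.136]
force: [-0.7, -0.2, 9.7]
grip_width: 0.0097
grip_force: 46.0
```

```bash
python3 -c "
from h import *
st()"
```

```text
rail [0.0042 0.0176 0.0605] yaw -0.306 F [-0.6 -0.3  9.7] [ 3.139e+00 -2.000e-03  1.136e+00] M [-0.09 -0.02  0.07]
```

Request:
jog_arm --pt "0 0 0 0 0 0.1 -1" --pt "0 0 0 0 0 0.1 -1" --pt "0 0 0 0 0 0.1 -1" --pt "0 0 0 0 0 0.1 -1"

```text
time_s: 17.5
ee_pos: [0.5982, 0.1679, 0.0605]
eef_rot: [3.14, -0.003, 0.736]
force: [0.5, 0.0, 11.2]
grip_width: 0.0098
grip_force: 46.0
```

Request:
jog_arm --pt "0 0 0 0 0 0.12 -1" --pt "0 0 0 0 0 0.12 -1" --pt "0 0 0 0 0 0.12 -1" --pt "0 0 0 0 0 0.12 -1"

```text
time_s: 17.9
ee_pos: [0.5981, 0.1678, 0.0605]
eef_rot: [3.141, -0.003, 0.255]
force: [-0.6, 0.3, 10.3]
grip_width: 0.0095
grip_force: 46.0
```

```bash
python3 -c "
from h import *
st()"
```

```text
rail [0.0042 0.0175 0.0605] yaw -1.187 F [-0.7  0.2 10.3] [ 3.141e+00 -3.000e-03  2.550e-01] M [-0.01  0.11  0.16]
```

Request:
jog_arm --pt "0 0 0 0 0 0.1 -1" --pt "0 0 0 0 0 0.1 -1" --pt "0 0 0 0 0 0.1 -1" --pt "0 0 0 0 0 0.07 -1" --pt "0 0 0 0 0 0 -1"

```text
time_s: 18.4
ee_pos: [0.5981, 0.1678, 0.0605]
eef_rot: [-3.141, -0.003, -0.113]
force: [-0.2, -0.0, 10.3]
grip_width: 0.0097
grip_force: 45.9
```

```bash
python3 -c "
from h import *
st()"
```

```text
rail [0.0042 0.0175 0.0605] yaw -1.555 F [-0.2 -0.  10.3] [-3.141e+00 -3.000e-03 -1.130e-01] M [-0.13  0.17  0.03]
```

Request:
jog_arm --pt "0 0 -0.001 0 0 0 -1" --pt "0 0 -0.001 0 0 0 -1"

```text
time_s: 18.6
ee_pos: [0.598, 0.1678, 0.0622]
eef_rot: [-3.141, -0.003, -0.11]
force: [3.4, 1.7, -3.3]
grip_width: 0.0093
grip_force: 45.3
```

Request:
jog_arm --pt "0 0 -0.001 0 0 0 -1" --pt "0 0 -0.001 0 0 0 -1"

```text
time_s: 18.8
ee_pos: [0.5978, 0.1678, 0.0623]
eef_rot: [-3.141, -0.002, -0.11]
force: [12.4, 3.5, -16.4]
grip_width: 0.0095
grip_force: 45.2
```

The pull-up test meets the lips, so the head is locked. I relax back down, then open part way and lift off.

Request:
jog_arm --pt "0 0 0.001 0 0 0 -1" --pt "0 0 0.001 0 0 0 -1" --pt "0 0 0 0 0 0 -1"

```text
time_s: 19.1
ee_pos: [0.598, 0.1678, 0.062]
eef_rot: [-3.141, -0.003, -0.11]
force: [1.2, 1.1, 8.2]
grip_width: 0.0097
grip_force: 45.9
```

Request:
jog_arm --pt "0 0 0 0 0 0 -0.6" --pt "0 0 0 0 0 0 -0.4" --pt "0 0 0 0 0 0 -0.4" --pt "0 0 0 0 0 0 -0.4"

```text
time_s: 19.5
ee_pos: [0.5968, 0.1676, 0.0607]
eef_rot: [3.141, 0.001, -0.11]
force: [0.0, -0.8, 0.6]
grip_width: 0.0286
grip_force: 0.0
```

Request:
jog_arm --pt "0 0 -0.01 0 0 0 -0.4" --pt "0 0 -0.02 0 0 0 -0.4" --pt "0 0 -0.04 0 0 0 -0.4" --pt "0 0 -0.04 0 0 0 -0.4" --pt "0 0 -0.03 0 0 0 -0.4"

```text
time_s: 20.0
ee_pos: [0.5972, 0.1677, 0.2043]
eef_rot: [-3.141, -0.002, -0.11]
force: [0.6, -0.5, -0.4]
grip_width: 0.0279
grip_force: 0.0
```

Request:
jog_arm --pt "-0.04 0 -0.03 0 0 0 -0.4" --pt "-0.04 0 0 0 0 0 -0.4" --pt "0 0 0 0 0 0 -0.4" --pt "0 0 0 0 0 0 -0.4" --pt "0 0 0 0 0 0 -0.4"

```text
time_s: 20.5
ee_pos: [0.5182, 0.1763, 0.2312]
eef_rot: [-3.142, -0.0, -0.11]
force: [0.2, 0.5, -0.4]
grip_width: 0.0279
grip_force: 0.0
```

```bash
python3 - <<'E'
from h import *
im=save('wrist','pics/w7.png'); save('scene','pics/s7.png')
st()
q=(.5917,.151,-.129)
W=lambda P:R.from_euler('z',q[2]).apply(np.array(P))+[q[0],q[1],0]
uv=proj('pics/w7.png',W([[0.003,.0165,.086],[0.022,.0165,.086],[-.016,.0165,.086],[0,.0755,.106],[0,.1095,.106]])); print(uv.round())
# dark-pixel blob for bar near predicted place
g=cv2.cvtColor(im,cv2.COLOR_RGB2GRAY); x,y=uv[0].astype(int)
c=g[y-50:y+50,x-60:x+60]; m=(c<70).astype(np.uint8); n,l,s,ce=cv2.connectedComponentsWithStats(m)
for i in range(1,n):
    if s[i,4]>80:
        pts=np.argwhere(l==i)[:,::-1].astype(np.float32); print(s[i],(ce[i]+[x-60,y-50]).round(1),cv2.minAreaRect(pts)[1:])
E
```

```text
rail [-0.0762  0.0156  0.2307] yaw -1.552 F [ 1.1 -0.4 -0.8] [ 3.141e+00  1.000e-03 -1.110e-01] M [0.04 0.04 0.02]
[[258. 104.]
 [258.  84.]
 [258. 123.]
 [196. 106.]
 [160. 105.]]
[   0    0  120   22 1941] [266.5  61.4] ((21.0, 119.0), 90.0)
[ 48  32  23  39 560] [257.  104.4] ((22.445852279663086, 36.81806945800781), 23.629379272460938)
[ 14  87 106  13 961] [269.7 147.7] ((12.0, 105.0), 90.0)
```

```bash
python3 - <<'E'
from h import *
g=cv2.imread('pics/w7.png',0)
for r in range(80,130,2): print(r,''.join('%4d'%v for v in g[r,232:286:2]))
im=cv2.imread('pics/w7.png')
for n,(x,y) in dict(black=(196,106),white=(160,105)).items(): print(n,[im[y,x+d].tolist() for d in(-8,0,8)])
E
```

```text
80  136 137 137 136 138 164 155 156 156 158 154 155 154 153 154 155 155 154 154 152 155 158 161 154 155 154 154
82  135 135 137 136 136 164 154 156 155 154 155 157 154 154 154 153 153 154 154 154 152 156 153 153 155 153 153
84  135 135 136 137 137 163 155 154 149 147 143 117 122 124 139 147 153 155 155 154 155 159 154 154 153 154 153
86  136 136 135 138 136 155 153 133 148 202 179  34  34  32  27 196 187 144 142 155 153 155 154 153 151 153 153
88  136 135 136 136 136 142 136 175 218 224 155  38  39  39  33 142 225 221 146 136 155 155 153 155 155 154 153
90  116 122 135 136 135 146 195 200 206 202 136  37  37  37  33 141 225 225 224 173 140 154 153 155 152 154 151
92   77  86 116 116 134 177 200 200 205 202  79  37  39  36  32  82 217 224 224 201 116 114 152 154 154 153 153
94   79  76  77  78  86 197 200 198 194 179  52  36  38  37  33  47 124 142 144 143 138 100  93  96  95 110 139
96   76  75  77  78 104 197 197 203 161  38  36  39  39  37  33  23  42 127 142 142 143 126  94  95  94  92 106
98   76  76  76  79 111 139 199 210  38  34  35  38  37  36  34  21  27  39 129 142 140 144 
[... 1124 characters left out ...]
4  81  93  92  93  93  93
120   92  92  92  92  91 102 133 131 135 137  91  36  35  34  32  96 139 137 133 141 141  78  91  94  92  93  92
122   93  91  92  91  90  87  88  89 109 134 122  31  29  29  24 130 135 112 104 103 102  79  93  91  92  94  91
124   91  94  92  91  92  84  90  92  92  91  96  90  90  91  89  99  93  91  93  91  91  85  92  92  91  93  92
126   92  92  91  92  92  83  91  92  92  91  92  91  93  93  91  93  89  93  91  92  90  85  92  92  92  93  92
128   89  90  91  90  91  84  92  92  93  92  92  94  92  94  93  90  91  91  93  91 113 143 153  92  94  92  91
black [[69, 67, 68], [69, 68, 68], [229, 241, 241]]
white [[253, 252, 251], [250, 248, 246], [164, 158, 154]]
```

The bar stands square across the rail at the predicted spot, both caps are in place, and the robot is clear. Handing in.

```bash
python3 -c "
from station import ctrl
print(ctrl.hand_in())"
```

```text
the job is handed in; nothing more can be done
None
```

I pushed the holder home against the stop and locked the T-bolt across the slot: a pull-up test held at about 16 N, and the last wrist image showed both vials in place. I handed the job in at about 21 s; the hand-in returned no verdict.

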